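# Lock the height stop with holding key and jam nut

## Task

Lock the engraving bench's height stop: lay the holding key with the blue grip flat over the oblong brass lower nut, its handle between the two stop pins, and let go of it. Then turn the red winged jam nut clockwise (seen from above) until it comes up tight, so that the key keeps the brass nut from turning along with it. Leave the key in place on the nut and let go of everything.

Things in the scene. Friction and masses are not known exactly. Their poses are not given: they have to be found in the camera images.
- holding_key: Loose flat fork, 0.4 kg, 16 mm thick, BLUE grip (the orange one is too narrow). Origin: underside, mid-jaw, where the nut's axis goes; x to the open end, z up. Jaw 48 wide in y (mm), x -38 to +36; prongs 12 wide; handle 18 wide to x -151. Grip block at the centre of mass: x -98 to -62, 18 wide in y, z 16 to 50; pinch across y from above. Starts lying flat, jaw roughly toward the stop.
- height_stop: Fixed plate, 12 mm thick. Origin: on the table under the stud's axis (stud top z 102); z up. 2 pins at x -130, y +-26, 12 dia, tops z 38. Seated key: its origin and axes on these, underside z 12, handle between pins; lower it over the jam nut. Play: 7 mm beside nut, 8 end, 11 beside handle. Jam nut: hub 30 dia; on it a wing 32 long, 12 thick, z 50 to 92: pinch across the 12 at z 83, from above.
- lower_nut (a joint): Angle of the oblong brass nut (60 x 34 mm, z 14 to 34 mm over the table, 60 along the plate's x at 0) relative to the plate, rad, growing clockwise from above; starts within 0.03 of 0. Turns easily (0.06 N m), so without the key it follows the jam nut round. With the key seated, play lets it follow up to about 0.4 rad, then key and pins hold it.
- jam_nut (a joint): Angle of the red jam nut relative to the LOWER NUT, rad, growing clockwise from above; starts at 0 to 0.3, tight at a hard stop at 0.9. The wing points along the plate's x turned clockwise by lower_nut + jam_nut. 0.2 N m turns it; stays where left. With the play, one turn of up to 1.3 rad in a single grasp tightens it.

How it is judged:
By the outcome, as a careful person would: the job done as asked, in the order asked, and still so for the second after the job is handed in, with the robot touching nothing.
It also fails if it takes over 48 s, if anything falls off the work surface, if the arm or the gripper's body presses on something with over 40 N, if the wrist force passes 120 N, or if a joint passes its speed limit or range.

## Robot

A 6-joint arm with a two-finger parallel gripper is mounted at the origin on the work surface. World frame = base frame: x ahead of the robot, y to its left, z up, the work surface at z = 0. Lengths are in m, angles in rad, forces in N, time in s.
With the tool pointing down it reaches from about 0.35 to 0.85 m from the base axis. Payload 8.1 kg.
Tool frame: the origin (TCP) lies at the centre of the arm's flange, where the gripper is bolted on; the fingertips stand 186 mm ahead of it and the grasp point (between the pads) lies 167 mm ahead of it (robot.grasp_offset is the distance from the TCP to the grasp point, in m); z points along the fingers, y is the line along which they close (so a half turn about z gives the same grasp; the last joint's range is limited). The gripper opens to 93 mm and grips with 3 to 60 N. Pads are 15 mm wide; open, the fingers measure 128 mm over their backs; the gripper's body (75 mm by 188 mm) begins 65 mm behind the grasp point.
Start: joints at [1.133, 0.13, 1.488, -0, 1.523, -0.085], TCP at [0.207, 0.563, 0.405] pointing down, gripper open.
Joint ranges: [-2.96, 2.96], [-0.89, 2.26], [0.02, 2.5], [-1.34, 4.48], [0, 2.73], [-2.66, 2.66]. Speed limits (rad/s): [2.39, 2.39, 2.79, 3.14, 3.14, 3.14].

## Interface

Orientations are given as a rotation vector (axis times angle).
In Python, from plant import robot gives the robot as it stands.
- The arm moves only by the tool drive_tool, never from a script. Its argument "moves" is one flat list of numbers, 7 for each row, row after row: the finger opening in mm, from 0 to 93, then the shift along the tool's x, y, z in mm, then the turn, a rotation vector about the tool's x, y, z in degrees. A call has 1 to 8 rows; each row shifts and turns the commanded pose from where the row before left it, along the tool's axes as they then stand; what a row does not reach is not made up. A row lasts 1/10 s, in which the tool goes at most 50 mm and 8.59 degrees, less where a joint would pass 70% of its speed; a pose out of reach is approached as far as the arm can. A call is refused whole if a number of a shift passes 50 or a number of a turn 8.59, either way. A call with a gripper value outside its range is refused whole. The fingers move at their own pace and stop on an object; "grip_force" is the grip in N (left out, the last holds). Time passes only in rows, so rows that do not move let the fingers close. It gives the time, the measured TCP pose, the force, the opening and the grip force at its end, in the units of the state.
- robot.read_state(): the state, without advancing time (a new reading comes with each control period).
- robot.read_camera(name): name is "side" or "top"; returns a dict with "color" (420x560x3 uint8, red, green, blue), "depth" (420x560 float32, m along the optical axis (not along the pixel's ray), 0 where there is no reading), "mtx" (3x3 intrinsics, pixels), "R" (3x3) and "t" (3): a world point X has camera coordinates R X + t. Camera axes: x right, y down, z forward; pixel columns grow to the right and rows downward; lengths in m; the calibration is good to about 2 mm. A picture is of the moment at which its call begins.
- robot.close_job(): hands the job in; it is judged then, once.
The state is a dict: "t": time; "q": joint angles; "dq": joint speeds; "joint_torque": joint torques, N m; "tool_pos": TCP position; "orientation": TCP orientation; "force": force on the tool from outside, world axes, zero at the start; "wrist_torque": the same for the moment, N m; "opening": finger opening in m; "gripper_force": force on a finger pad.
Only numpy, scipy, OpenCV 4.12 (cv2) and the standard library are available. Lean on these libraries where they do the work, as an engineer would, in place of code of your own. Each camera call takes 0.05 s, during which the arm holds its last target. There are 200 camera calls.

## Working session

There is one attempt and no reset: what is moved stays moved. The work goes in short steps, Python scripts to look and compute and a tool call to move; the robot and the scene stay as the last step left them, time stands still between calls to the robot, and variables do not carry over. Pictures are saved under pics/ and viewed, at most 10 in all, crops included, and the job is handed in when it is done.

Besides the shell and the picture viewer there is one more tool, called after "Request:" by a JSON object that holds its "op" and its "data", one argument or row to a line. drive_tool: Moves the arm, as the interface text tells. Its arguments: {"type":"object","properties":{"moves":{"type":"array","items":{"type":"number"}},"grip_force":{"type":"number"}},"required":["moves"]}

```bash
mkdir -p pics; ls; python3 - <<'E'
from plant import robot
import cv2,numpy as np
s=robot.read_state();print(s['t'],s['tool_pos'],s['orientation'],s['opening'])
for n in('top','side'):
    c=robot.read_camera(n);cv2.imwrite(f'pics/{n}0.png',c['color'][:,:,::-1]);np.savez(f'pics/{n}0.npz',**c)
    print(n,-c['R'].T@c['t'],c['R'][2])
E
```

```text
pics
0.0 [0.20719564 0.56284018 0.4036853 ] [-5.51230337e-01 -3.09236103e+00  2.87553468e-03] 0.09297729802869605
top [ 0.46514139 -0.01351789  0.77966465] [ 0.08018488  0.01640269 -0.99664504]
side [ 0.26030401 -0.45341568  0.70466547] [ 0.31805837  0.52708126 -0.7880509 ]
```

View pics/top0.png

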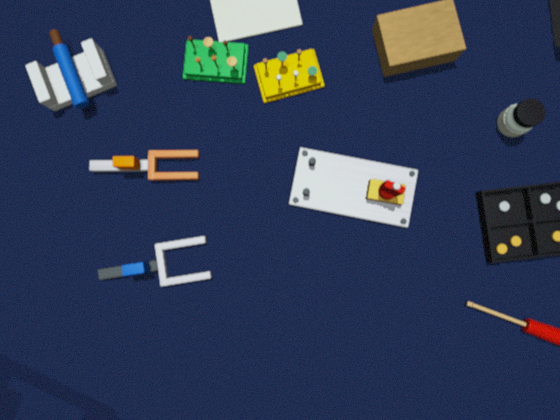

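View pics/side0.png

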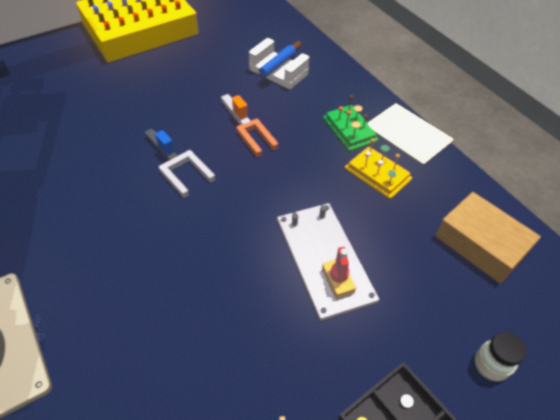

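The top view shows the blue-grip key with its grip at (133,269) and its jaw at x 157–210. The plate spans x 290–418, with pins at (311,162) and (306,192), the nut at (386,191) and the red wing at about (393,187). The orange key at (125,163) is the decoy.

```bash
cat > h.py <<'E'
import numpy as np,cv2
def load(f):
    return dict(np.load(f))
def plane(c,uv,z):
    uv=np.atleast_2d(uv).astype(float)
    d=np.c_[uv,np.ones(len(uv))]@np.linalg.inv(c['mtx']).T@c['R']
    o=-c['R'].T@c['t']
    return (o+d*((z-o[2])/d[:,2])[:,None])
def cloud(c):
    h,w=c['depth'].shape;u,v=np.meshgrid(np.arange(w),np.arange(h))
    p=np.stack([u,v,np.ones_like(u)],-1)@np.linalg.inv(c['mtx']).T*c['depth'][...,None]
    return (p-c['t'])@c['R']
def hsv(c): return cv2.cvtColor(c['color'],cv2.COLOR_RGB2HSV)
def box(m,x0,x1,y0,y1):
    o=np.zeros_like(m);o[y0:y1,x0:x1]=m[y0:y1,x0:x1];return o
def uv(m):
    v,u=np.nonzero(m);return np.c_[u,v]
def rect(P):
    return cv2.minAreaRect((P[:,:2]*1000).astype(np.float32))
E
python3 - <<'E'
from h import *
c=load('pics/top0.npz');H=hsv(c);P=cloud(c)
print(c['mtx'][0,0],np.std(P[300:340,200:300,2]),np.mean(P[300:340,200:300,2]))
h,s,v=[H[...,i].astype(int) for i in range(3)]
blue=box((abs(h-108)<12)&(s>150)&(v>120),90,160,255,285)
print('blue',blue.sum(),rect(plane(c,uv(blue),.05)),np.median(P[blue],0))
z=P[...,2]
wh=box((s<90)&(v>120),150,220,230,295)
print('jaw',wh.sum(),rect(plane(c,uv(wh),.016)),np.median(P[wh],0))
hk=box(z>.008,90,220,230,295);print('key all',rect(plane(c,uv(hk),.016)))
pl=box((s<90)&(v>120),280,430,140,235)
print('plate',rect(plane(c,uv(pl),.012)))
br=box((h>15)&(h<35)&(s>120)&(v>90),355,415,170,210);print('brass',br.sum(),rect(plane(c,uv(br),.034)),np.median(P[br],0))
red=box(((h<8)|(h>172))&(s>130)&(v>60),355,415,170,210);
top=red&(z>.085);print('red',red.sum(),top.sum(),rect(plane(c,uv(top),.092)),uv(top).mean(0))
for b in((300,322,152,170),(296,318,182,200)):
    m=box(z>.03,*b);d=box(v<90,*b);print('pin',m.sum(),d.sum(),plane(c,uv(m).mean(0),.038) if m.any() else 0,plane(c,uv(d).mean(0),.038), np.c_[uv(m)].mean(0))
a=cv2.resize(c['color'][140:240,280:430,::-1],None,fx=5,fy=5,interpolation=2);cv2.imwrite('pics/crop0.png',a)
E
```

```text
453.89017897413294 0.05068268263689456 0.004148821406653075
blue 265 ((433.576416015625, 237.3441619873047), (19.012331008911133, 36.080230712890625), 7.257621765136719) [0.43303567 0.23792702 0.05093715]
jaw 1060 ((444.0997009277344, 165.79232788085938), (73.26477813720703, 87.79734802246094), 8.567364692687988) [0.44055856 0.17753143 0.01673504]
key all ((452.2305908203125, 213.74964904785156), (214.9563751220703, 99.4253158569336), 81.74314880371094)
plate ((565.0733032226562, -124.79418182373047), (206.70204162597656, 101.83438110351562), 77.87669372558594)
brass 379 ((552.8670043945312, -174.39923095703125), (59.11246109008789, 32.260536193847656), 79.47905731201172) [ 0.54749827 -0.16053177  0.03493403]
red 252 115 ((552.2274780273438, -174.76327514648438), (31.534400939941406, 12.419023513793945), 65.98551177978516) [392.73043478 187.30434783]
pin 44 12 [[ 0.60528682 -0.05397158  0.038     ]] [[ 0.6002052  -0.05356834  0.038     ]] [311.68181818 160.95454545]
pin 44 8 [[ 0.55444852 -0.04346012  0.038     ]] [[ 0.55014002 -0.0427054   0.038     ]] [305.90909091 191.63636364]
```

View pics/crop0.png

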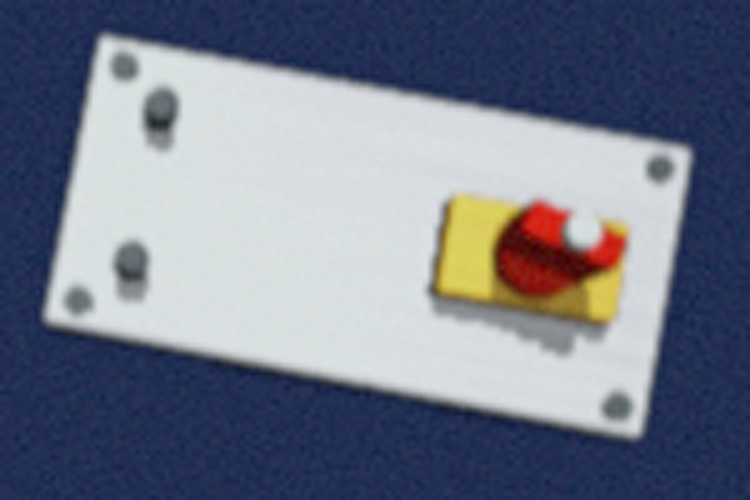

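The crop confirms the plate with two pins, the brass nut along the plate's x, and the wing turned slightly clockwise. Estimates: plate origin (0.5525, -0.1745), yaw -102.1°. Key grip (0.4336, 0.2373), yaw -82°. Next is a planner that turns targets into rows.

```bash
cat > plan.py <<'E'
import sys,numpy as np
from scipy.spatial.transform import Rotation as Ro
from plant import robot
def plan(xyz,yaw,n,op):
    """xyz: TCP target m; yaw: world yaw of tool x, deg, tool down"""
    s=robot.read_state();p=np.array(s['tool_pos'])*1000;R=Ro.from_rotvec(s['orientation'])
    y=np.radians(yaw);T=Ro.from_matrix(np.array([[np.cos(y),np.sin(y),0],[np.sin(y),-np.cos(y),0],[0,0,-1.]]))
    print('t',round(s['t'],2),'tcp',p.round(1),'F',np.round(s['force'],1),'op',round(s['opening']*1000,1),'q6',round(s['q'][5],2))
    for k in range(n,0,-1):
        d=R.inv().apply((np.array(xyz)*1000-p)/k);d=np.round(d,0 if k>1 else 1)
        w=np.degrees((R.inv()*T).as_rotvec())/k;w=np.round(w,1)
        print(','.join(f'{a:g}' for a in [op,*d,*w]),'|d|=%.0f'%np.linalg.norm(d))
        p=p+R.apply(d);R=R*Ro.from_rotvec(np.radians(w))
a=[float(x) for x in sys.argv[1:]]
plan(a[:3],a[3],int(a[4]),a[5])
E
python3 plan.py .434 .237 .29 98 10 60
```

```text
t 0.1 tcp [207.2 562.9 403.8] F [-0.   0.1  0.4] op 92.9 q6 -0.09
60,-33,-23,11,-0,0,6.2 |d|=42
60,-35,-19,11,-0,0,6.2 |d|=41
60,-37,-15,12,-0,0,6.2 |d|=42
60,-38,-11,11,-0,0,6.2 |d|=41
60,-39,-7,12,-0,0,6.2 |d|=41
60,-39,-3,11,-0,0,6.2 |d|=41
60,-40,2,12,-0,0,6.1 |d|=42
60,-39,6,11,-0,0,6.2 |d|=41
60,-38,9,12,-0,0,6.1 |d|=41
60,-37.6,14.1,11.1,-0.1,0.1,6.2 |d|=42
```

Request:
{"op": "drive_tool", "data": {
  "moves": [60,-33,-23,11,0,0,6.2,60,-35,-19,11,0,0,6.2,60,-37,-15,12,0,0,6.2,60,-38,-11,11,0,0,6.2,60,-39,-7,12,0,0,6.2,60,-39,-3,11,0,0,6.2,60,-40,2,12,0,0,6.1,60,-39,6,11,0,0,6.2]
}}

```text
t: 0.9
tool_pos: [0.3901, 0.3013, 0.3129]
orientation: [-1.801, -2.574, 0.001]
force: [1.3, 0.8, -0.2]
opening: 0.0599
gripper_force: 0.0
```

Request:
{"op": "drive_tool", "data": {
  "moves": [60,-38,9,12,0,0,6.1,60,-38,14,11,0,0,6.2,60,0,0,0,0,0,0,60,0,0,0,0,0,0]
}}

```text
t: 1.3
tool_pos: [0.4343, 0.2362, 0.2902]
orientation: [-2.062, -2.369, 0.002]
force: [-0.6, -0.3, 0.8]
opening: 0.0599
gripper_force: 0.0
```

```bash
python3 plan.py .434 .237 .203 98 4 60; python3 - <<'E'
from plant import robot
from h import *
c=robot.read_camera('side');np.savez('pics/side1.npz',**c);cv2.imwrite('pics/side1.png',c['color'][:,:,::-1])
H=hsv(c);P=cloud(c);h,s,v=[H[...,i].astype(int) for i in range(3)]
b=box((abs(h-108)<12)&(s>150)&(v>100),140,185,120,165)
print(b.sum(),np.median(P[b],0),rect(P[b&(P[...,2]>.045)]))
E
```

```text
t 1.3 tcp [434.3 236.2 290.2] F [-0.6 -0.3  0.8] op 59.9 q6 0.26
60,0,-0,22,-0,-0,-0 |d|=22
60,0,-0,22,-0,-0,-0 |d|=22
60,0,-0,22,-0,-0,-0 |d|=22
60,0.8,-0,21.2,-0.1,-0,-0.1 |d|=21
241 [0.43033394 0.22734765 0.04653215] ((430.62921142578125, 237.71788024902344), (18.014379501342773, 37.10963439941406), 9.569726943969727)
```

View pics/side1.png

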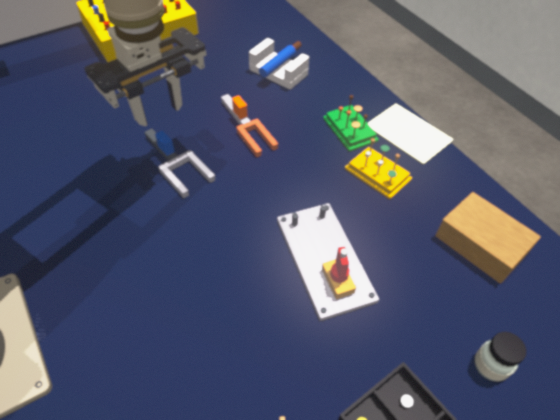

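The fingers hang open above the blue grip, around pixel (160,130). Depth from the side camera agrees on the grip centre at about (0.432, 0.2375). I'll descend and close.

Request:
{"op": "drive_tool", "data": {
  "moves": [60,0,0,22,0,0,0,60,0,0,22,0,0,0,60,0,0,22,0,0,0,60,0,0,21,0,0,0,10,0,0,0,0,0,0,10,0,0,0,0,0,0,10,0,0,0,0,0,0,10,0,0,0,0,0,0],
  "grip_force": 30
}}

```text
t: 2.15
tool_pos: [0.4348, 0.2375, 0.2053]
orientation: [2.06, 2.371, 0.004]
force: [-0.5, -0.2, -0.2]
opening: 0.0326
gripper_force: 0.0
```

Request:
{"op": "drive_tool", "data": {
  "moves": [10,0,0,0,0,0,0,10,0,0,0,0,0,0,10,0,0,-30,0,0,0,10,0,0,-40,0,0,0,10,0,0,-40,0,0,0,10,0,0,-30,0,0,0]
}}

```text
t: 2.75
tool_pos: [0.4343, 0.2368, 0.3461]
orientation: [2.061, 2.37, 0.002]
force: [0.9, 0.7, -3.6]
opening: 0.018
gripper_force: 30.0
```

```bash
python3 - <<'E'
from plant import robot
from h import *
c=robot.read_camera('top');np.savez('pics/top2.npz',**c);cv2.imwrite('pics/top2.png',c['color'][:,:,::-1])
E
python3 plan.py .5693 -.0963 .343 77.9 11 10
```

```text
t 2.8 tcp [435.6 237.4 351.4] F [3.2 1.4 2. ] op 18.0 q6 0.26
10,-32,8,1,0,-0,1.8 |d|=33
10,-31,9,1,0,-0,1.8 |d|=32
10,-31,10,1,0,-0,1.8 |d|=33
10,-31,11,1,0.1,-0,1.8 |d|=33
10,-31,12,1,0,-0,1.8 |d|=33
10,-30,13,1,0.1,-0,1.8 |d|=33
10,-30,13,0,0,-0,1.9 |d|=33
10,-29,14,1,0.1,-0.1,1.8 |d|=32
10,-29,15,0,0,-0,1.9 |d|=33
10,-28,17,1,0.1,-0.1,1.8 |d|=33
10,-27.7,17.2,0.2,0,-0,1.9 |d|=33
```

View pics/top2.png

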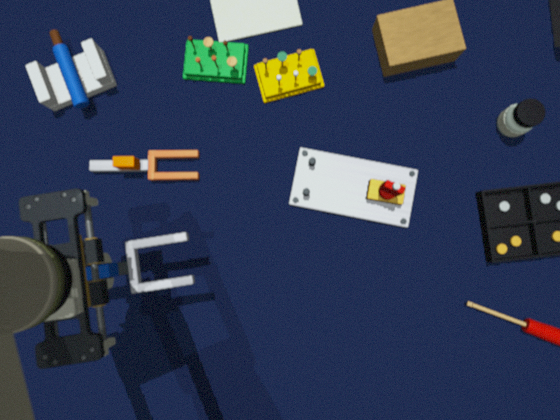

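The key is held level, with the jaw at (130–190, 235–290) pointing right. I'll carry it over the stop.

Request:
{"op": "drive_tool", "data": {
  "moves": [10,-32,8,1,0,0,1.8,10,-31,9,1,0,0,1.8,10,-31,10,1,0,0,1.8,10,-31,11,1,0,0,1.8,10,-31,12,1,0,0,1.8,10,-30,13,1,0,0,1.8,10,-30,13,0,0,0,1.9,10,-29,14,1,0,0,1.8]
}}

```text
t: 3.6
tool_pos: [0.5316, -0.0073, 0.3356]
orientation: [-2.345, -2.089, 0.001]
force: [0.4, -0.3, -3.0]
opening: 0.0176
gripper_force: 30.0
```

Request:
{"op": "drive_tool", "data": {
  "moves": [10,-29,15,0,0,0,1.9,10,-28,17,1,0,0,1.8,10,-28,17,0,0,0,1.9,10,0,0,0,0,0,0,10,0,0,0,0,0,0]
}}

```text
t: 4.1
tool_pos: [0.5674, -0.0978, 0.3344]
orientation: [-2.444, -1.972, 0.002]
force: [0.8, 0.7, -3.7]
opening: 0.0181
gripper_force: 30.0
```

```bash
python3 plan.py .5693 -.0963 .343 77.9 1 10; python3 - <<'E'
from plant import robot
from h import *
for n in('top','side'):
    c=robot.read_camera(n);np.savez(f'pics/{n}3.npz',**c);cv2.imwrite(f'pics/{n}3.png',c['color'][:,:,::-1])
    H=hsv(c);P=cloud(c);s,v=H[...,1],H[...,2];z=P[...,2]
    m=(s<110)&(v>90)&(abs(z-.156)<.012)&(abs(P[...,0]-.555)<.07)&(P[...,1]<-.115)&(P[...,1]>-.24)
    print(n,m.sum(),np.median(z[m]),rect(P[m]))
    m=m.astype(np.uint8);k,l,st,ce=cv2.connectedComponentsWithStats(m)
    i=1+np.argmax(st[1:,4]);u=uv(l==i);print(st[i],rect(plane(c,u,np.median(z[l==i]))))
E
```

```text
t 4.1 tcp [567.4 -97.8 334.4] F [ 0.8  0.7 -3.7] op 18.1 q6 -0.05
10,1.8,1.6,-8.6,-0.1,-0,-0.1 |d|=9
top 563 0.14660237850805458 ((552.6820068359375, -167.66807556152344), (86.2904281616211, 71.99945831298828), 78.1269760131836)
[377 197  48  16 396] ((521.1571655273438, -170.9616241455078), (65.69456481933594, 12.057012557983398), 77.8986587524414)
side 1033 0.14563498357362706 ((551.7191162109375, -161.59945678710938), (96.3499526977539, 72.01597595214844), 78.04920196533203)
[ 309  202   71   60 1031] ((550.981201171875, -163.1461181640625), (93.80458068847656, 71.91487121582031), 77.96930694580078)
```

View pics/top3.png

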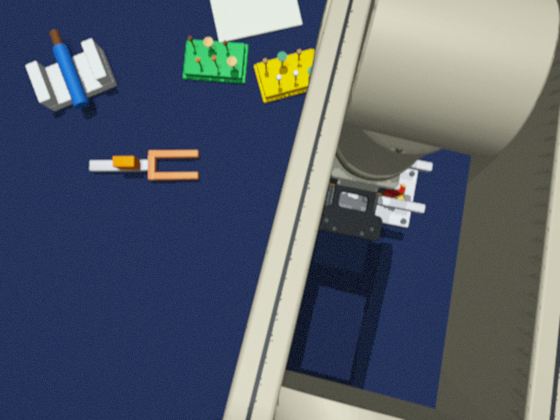

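The jaw straddles the stud: its origin is at about (0.551, -0.1745) and its yaw is -101.9°, within 2 mm and 0.2° of the target. I'll shift 1.5 mm and lower it.

Request:
{"op": "drive_tool", "data": {
  "moves": [10,0,1.5,20,0,0,0,10,0,0,25,0,0,0,10,0,0,25,0,0,0,10,0,0,20,0,0,0,10,0,0,12,0,0,0,10,0,0,6,0,0,0,10,0,0,4,0,0,0,10,0,0,0,0,0,0]
}}

```text
t: 5.0
tool_pos: [0.5694, -0.0972, 0.2241]
orientation: [2.443, 1.975, 0.001]
force: [-0.4, 0.1, -3.2]
opening: 0.0176
gripper_force: 30.0
```

```bash
python3 plan.py .5693 -.0963 .216 77.9 1 10; python3 - <<'E'
from plant import robot
from h import *
c=robot.read_camera('side');np.savez('pics/side4.npz',**c)
cv2.imwrite('pics/side4.png',cv2.resize(c['color'][170:330,230:420,::-1],None,fx=3.5,fy=3.5,interpolation=2))
E
```

```text
t 5.0 tcp [569.4 -97.2 224.1] F [-0.4  0.1 -3.2] op 17.6 q6 -0.05
10,0.9,-0.3,8.1,0,-0,0 |d|=8
```

View pics/side4.png

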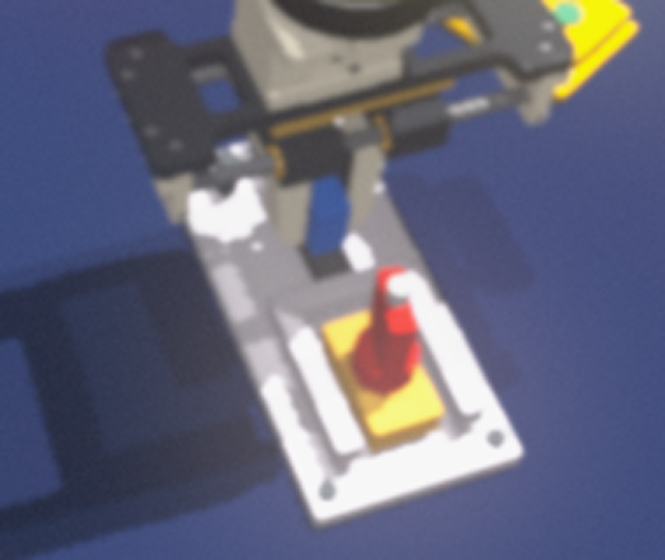

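The jaw sits centred around the brass nut, about 8 mm above the plate. I'll lower it the rest of the way.

Request:
{"op": "drive_tool", "data": {
  "moves": [10,0,0,4,0,0,0,10,0,0,3,0,0,0,10,0,0,1,0,0,0,10,0,0,0,0,0,0]
}}

```text
t: 5.45
tool_pos: [0.5694, -0.0975, 0.2164]
orientation: [2.443, 1.974, 0.001]
force: [-1.4, 0.8, 2.3]
opening: 0.0178
gripper_force: 30.0
```

Request:
{"op": "drive_tool", "data": {
  "moves": [50,0,0,0,0,0,0,50,0,0,0,0,0,0,50,0,0,0,0,0,0,50,0,0,0,0,0,0,50,0,0,-20,0,0,0,50,0,0,-40,0,0,0,50,0,0,-40,0,0,0,50,0,0,-15,0,0,0]
}}

```text
t: 6.25
tool_pos: [0.5703, -0.0977, 0.3357]
orientation: [2.439, 1.971, 0.006]
force: [0.7, -0.2, -0.1]
opening: 0.0497
gripper_force: 0.0
```

```bash
python3 plan.py .5525 -.1745 .325 66 4 50; python3 - <<'E'
from plant import robot
from h import *
c=robot.read_camera('side');np.savez('pics/side5.npz',**c)
cv2.imwrite('pics/side5.png',cv2.resize(c['color'][170:330,230:420,::-1],None,fx=3.5,fy=3.5,interpolation=2))
H=hsv(c);P=cloud(c);h,s,v=[H[...,i].astype(int) for i in range(3)]
red=box(((h<8)|(h>172))&(s>130)&(v>60),310,370,230,300)
t=red&(P[...,2]>.086);print(red.sum(),t.sum(),rect(P[t]),P[t].mean(0))
E
```

```text
t 6.25 tcp [570.3 -97.7 335.7] F [ 0.7 -0.2 -0.1] op 49.7 q6 -0.05
50,-20,-0,3,0.1,-0,3 |d|=20
50,-20,1,3,0.1,-0,3 |d|=20
50,-19,1,2,0.1,-0,2.9 |d|=19
50,-19.6,2.7,2.7,0.1,-0,3 |d|=20
115 73 ((413.31671142578125, -312.9964599609375), (414.99169921875, 17.42529296875), 44.946903228759766) [ 0.54336895 -0.18532922  0.09939513]
```

View pics/side5.png

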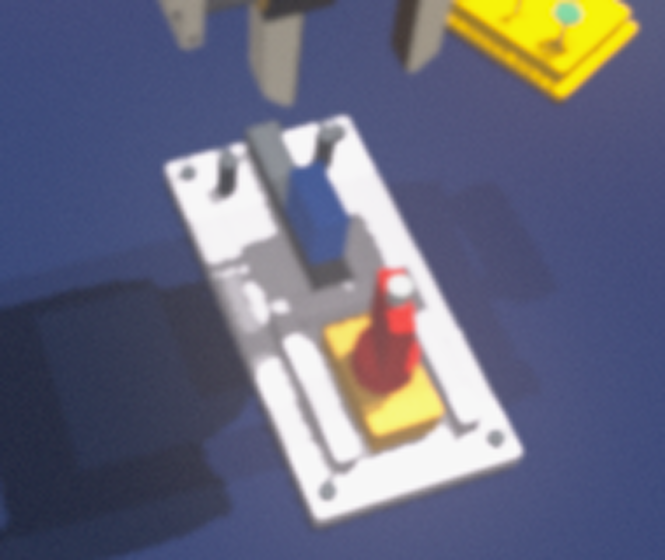

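The key lies flat round the nut with its handle between the pins. Next is the wing.

Request:
{"op": "drive_tool", "data": {
  "moves": [50,-20,0,3,0,0,3,50,-20,1,3,0,0,3,50,-19,1,2,0,0,2.9,50,-20,3,3,0,0,3,50,0,0,0,0,0,0]
}}

```text
t: 6.8
tool_pos: [0.5503, -0.1764, 0.3174]
orientation: [-2.636, -1.705, 0.004]
force: [-0.1, 0.5, -0.4]
opening: 0.0499
gripper_force: 0.0
```

```bash
python3 plan.py .5525 -.1745 .250 66 4 50
```

```text
t 6.8 tcp [ 550.3 -176.4  317.4] F [-0.1  0.5 -0.4] op 49.9 q6 0.02
50,1,0,17,-0,0,-0.1 |d|=17
50,1,0,17,-0.1,0,-0 |d|=17
50,0,1,17,-0,0,-0.1 |d|=17
50,0.7,0.4,16.4,-0.1,0,-0 |d|=16
```

Request:
{"op": "drive_tool", "data": {
  "moves": [50,1,0,17,0,0,0,50,1,0,17,0,0,0,50,0,1,17,0,0,0,50,0.5,0.5,16,0,0,0,5,0,0,0,0,0,0,5,0,0,0,0,0,0,5,0,0,0,0,0,0,5,0,0,0,0,0,0],
  "grip_force": 40
}}

```text
t: 7.6
tool_pos: [0.5542, -0.1731, 0.2539]
orientation: [2.634, 1.71, 0.002]
force: [0.3, 0.3, 0.4]
opening: 0.0228
gripper_force: 0.0
```

Request:
{"op": "drive_tool", "data": {
  "moves": [5,0,0,0,0,0,0,5,0,0,0,0,0,0,5,0,0,0,0,0,0]
}}

```text
t: 7.9
tool_pos: [0.5537, -0.173, 0.2536]
orientation: [2.635, 1.711, 0.0]
force: [-3.1, 2.2, 6.0]
opening: 0.012
gripper_force: 40.0
```

```bash
python3 - <<'E'
from plant import robot
s=robot.read_state();print(s['tool_pos'],s['force'],s['wrist_torque'],s['opening'],s['gripper_force'],s['q'])
E
```

```text
[ 0.55374751 -0.17298672  0.2535695 ] [-3.05336816  2.20306343  6.04535208] [ 0.26639757  0.71734401 -0.00880263] 0.011969140796579833 39.993828535079956 [-3.91172610e-01  1.99201653e-01  1.69638416e+00  4.99718419e-05
  1.24588147e+00  2.80208236e-02]
```

The wing is gripped, with the opening at 12 mm. Turning clockwise.

Request:
{"op": "drive_tool", "data": {
  "moves": [5,0,0,0,0,0,5,5,0,0,0,0,0,5,5,0,0,0,0,0,5,5,0,0,0,0,0,5,5,0,0,0,0,0,5,5,0,0,0,0,0,5,5,0,0,0,0,0,5,5,0,0,0,0,0,5]
}}

```text
t: 8.7
tool_pos: [0.5546, -0.1739, 0.2537]
orientation: [3.059, 0.7, 0.004]
force: [5.3, -5.8, -2.3]
opening: 0.0116
gripper_force: 40.0
```

```bash
cat > st.py <<'E'
from plant import robot
import numpy as np
from scipy.spatial.transform import Rotation as Ro
s=robot.read_state();M=Ro.from_rotvec(s['orientation']).as_matrix()
print(round(s['t'],2),np.round(s['tool_pos'],4),'F',np.round(s['force'],1),'T',np.round(s['wrist_torque'],2),s['opening'],s['gripper_force'],'yaw',np.degrees(np.arctan2(M[1,0],M[0,0])),'q',np.round(s['q'],3))
E
python3 st.py
```

```text
8.7 [ 0.5546 -0.1739  0.2537] F [ 5.3 -5.8 -2.3] T [-1.13 -0.69  0.25] 0.011556952889482157 40.04861891269684 yaw 25.786687903211316 q [-3.920e-01  2.000e-01  1.695e+00 -1.000e-03  1.242e+00  7.290e-01]
```

Request:
{"op": "drive_tool", "data": {
  "moves": [5,0,0,0,0,0,3,5,0,0,0,0,0,3,5,0,0,0,0,0,3,5,0,0,0,0,0,3]
}}

```text
t: 9.1
tool_pos: [0.5546, -0.1743, 0.2537]
orientation: [3.115, 0.379, 0.005]
force: [4.8, -7.8, -4.2]
opening: 0.012
gripper_force: 40.1
```

```bash
python3 st.py
```

```text
9.1 [ 0.5546 -0.1743  0.2537] F [ 4.8 -7.8 -4.2] T [-1.49 -0.82  0.23] 0.01202076771596336 40.051923394203186 yaw 13.859316919516413 q [-0.392  0.2    1.695 -0.002  1.241  0.937]
```

Request:
{"op": "drive_tool", "data": {
  "moves": [5,0,0,0,0,0,3,5,0,0,0,0,0,2]
}}

```text
t: 9.3
tool_pos: [0.5547, -0.1745, 0.2537]
orientation: [3.128, 0.242, 0.006]
force: [6.0, -8.4, -3.6]
opening: 0.0117
gripper_force: 40.1
```

```bash
python3 st.py
```

```text
9.3 [ 0.5547 -0.1745  0.2537] F [ 6.  -8.4 -3.6] T [-1.71 -0.81  0.3 ] 0.011727157385820289 40.06865680217743 yaw 8.862425343517653 q [-0.392  0.2    1.695 -0.002  1.241  1.025]
```

Request:
{"op": "drive_tool", "data": {
  "moves": [5,0,0,0,0,0,2,5,0,0,0,0,0,0]
}}

```text
t: 9.5
tool_pos: [0.5547, -0.1747, 0.2537]
orientation: [3.131, 0.189, 0.006]
force: [5.9, -8.8, -3.9]
opening: 0.0118
gripper_force: 40.0
```

```bash
python3 st.py
```

```text
9.5 [ 0.5547 -0.1747  0.2537] F [ 5.9 -8.8 -3.9] T [-1.75 -0.85  0.16] 0.011771989097073565 40.01535952091217 yaw 6.896264659102747 q [-0.392  0.2    1.695 -0.002  1.241  1.059]
```

Request:
{"op": "drive_tool", "data": {
  "moves": [5,0,0,0,0,0,2,5,0,0,0,0,0,0]
}}

```text
t: 9.7
tool_pos: [0.5547, -0.1747, 0.2537]
orientation: [3.134, 0.135, 0.006]
force: [5.7, -8.2, -4.0]
opening: 0.0119
gripper_force: 40.2
```

```bash
python3 st.py
```

```text
9.7 [ 0.5547 -0.1747  0.2537] F [ 5.7 -8.2 -4. ] T [-1.76 -0.81  0.47] 0.011858009575963415 40.22590935230255 yaw 4.92190090172722 q [-0.392  0.2    1.695 -0.003  1.241  1.093]
```

Request:
{"op": "drive_tool", "data": {
  "moves": [5,0,0,0,0,0,1.5,5,0,0,0,0,0,0]
}}

```text
t: 9.9
tool_pos: [0.5547, -0.1747, 0.2537]
orientation: [3.136, 0.095, 0.006]
force: [5.1, -8.8, -4.4]
opening: 0.0118
gripper_force: 40.8
```

```bash
python3 st.py
```

```text
9.9 [ 0.5547 -0.1747  0.2537] F [ 5.1 -8.8 -4.4] T [-1.7  -0.76  0.68] 0.011844263204472093 40.823814868927 yaw 3.4543197473853096 q [-0.392  0.2    1.695 -0.003  1.241  1.119]
```

Request:
{"op": "drive_tool", "data": {
  "moves": [5,0,0,0,0,0,1.5,5,0,0,0,0,0,0]
}}

```text
t: 10.1
tool_pos: [0.5547, -0.1746, 0.2537]
orientation: [3.137, 0.054, 0.006]
force: [5.7, -9.5, -4.5]
opening: 0.0122
gripper_force: 41.8
```

```bash
python3 st.py; python3 - <<'E'
from plant import robot
from h import *
c=robot.read_camera('side')
cv2.imwrite('pics/side6.png',cv2.resize(c['color'][170:330,230:420,::-1],None,fx=3.5,fy=3.5,interpolation=2))
E
```

```text
10.1 [ 0.5547 -0.1746  0.2537] F [ 5.7 -9.5 -4.5] T [-1.73 -0.75  0.82] 0.012169551010338881 41.821794649076764 yaw 1.964815161324998 q [-0.392  0.2    1.695 -0.003  1.241  1.145]
```

View pics/side6.png

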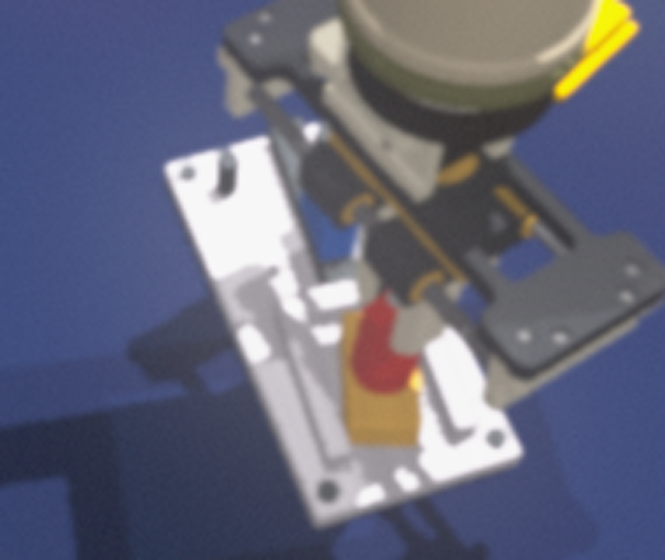

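The nut has turned within the jaw's play and is held by the key. Torque has risen from 0.2 to 0.8 N m, which suggests the jam nut is at its stop. One more nudge to confirm.

Request:
{"op": "drive_tool", "data": {
  "moves": [5,0,0,0,0,0,2,5,0,0,0,0,0,0]
}}

```text
t: 10.35
tool_pos: [0.5548, -0.1746, 0.2538]
orientation: [3.137, -0.001, 0.007]
force: [6.4, -8.7, -3.9]
opening: 0.0126
gripper_force: 42.4
```

```bash
python3 st.py
```

```text
10.35 [ 0.5548 -0.1746  0.2538] F [ 6.4 -8.7 -3.9] T [-1.64 -0.92  0.84] 0.012626275567278647 42.422766960226 yaw -0.04568105054366839 q [-0.392  0.2    1.695 -0.002  1.241  1.18 ]
```

The torque has plateaued and the pads are starting to twist on the wing, so it's tight. Release and retreat.

Request:
{"op": "drive_tool", "data": {
  "moves": [50,0,0,0,0,0,0,50,0,0,0,0,0,0,50,0,0,0,0,0,0,50,0,0,0,0,0,0,50,0,0,-20,0,0,0,50,0,0,-40,0,0,0,50,0,0,-40,0,0,0,50,0,0,-40,0,0,0]
}}

```text
t: 11.15
tool_pos: [0.5534, -0.1727, 0.3939]
orientation: [-3.141, 0.0, 0.001]
force: [1.4, -0.6, -0.3]
opening: 0.0495
gripper_force: 0.0
```

Request:
{"op": "drive_tool", "data": {
  "moves": [50,-40,0,0,0,0,0,50,-40,0,0,0,0,0,50,-40,0,0,0,0,0,50,-40,0,0,0,0,0,50,0,0,0,0,0,0]
}}

```text
t: 11.65
tool_pos: [0.3904, -0.1724, 0.392]
orientation: [-3.141, 0.002, 0.003]
force: [0.1, 0.4, -0.3]
opening: 0.05
gripper_force: 0.0
```

```bash
python3 st.py; python3 - <<'E'
from plant import robot
from h import *
c=robot.read_camera('side');P=cloud(c)
H=hsv(c);h,s,v=[H[...,i].astype(int) for i in range(3)]
br=box((h>15)&(h<35)&(s>120)&(v>90),300,380,240,310);br&=abs(P[...,2]-.034)<.006
print('brass',rect(P[br]))
red=box(((h<8)|(h>172))&(s>130)&(v>60),310,380,225,300);t=red&(abs(P[...,2]-.092)<.005);print(t.sum(),rect(P[t]))
cv2.imwrite('pics/side7.png',cv2.resize(c['color'][170:330,230:420,::-1],None,fx=3.5,fy=3.5,interpolation=2))
E
```

```text
11.65 [ 0.3904 -0.1724  0.392 ] F [ 0.1  0.4 -0.3] T [-0.    0.11  0.01] 0.05000538367642428 0.0 yaw -0.08195546262440545 q [-5.360e-01 -3.510e-01  1.957e+00 -1.000e-03  1.537e+00  1.036e+00]
brass ((549.9222412109375, -176.6668701171875), (58.18686294555664, 31.091785430908203), 58.1375617980957)
68 ((549.809326171875, -177.78231811523438), (28.51815414428711, 9.32863712310791), 1.3217304944992065)
```

View pics/side7.png

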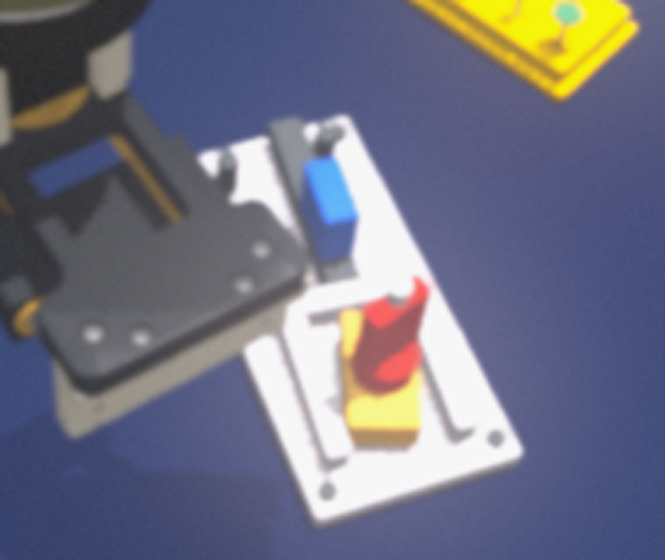

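The key is flat on the nut with its handle between the pins. The wing stands about 0.9 rad or more clockwise of the brass nut, so it's tight, and the gripper is clear.

```bash
python3 -c "
from plant import robot
print(robot.close_job())"
```

```text
the job is handed in; nothing more can be done
None
```

I laid the blue key flat over the brass nut with its handle between the pins, then turned the jam nut clockwise until it came up tight. I released both and handed the job in at about 12 s; no verdict came back.

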